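Nest the spare parts cup

ROBOT

A 6-joint arm with a two-finger parallel gripper is mounted at the origin on the work surface. World frame = base frame: x ahead of the robot, y to its left, z up, the work surface at z = 0. Lengths are in m, angles in degrees, forces in N, time in s.
With the tool pointing down it reaches from about 0.35 to 0.925 m from the base axis. Payload 6.4 kg.
Tool frame: the origin (TCP) lies at the centre of the arm's flange, where the gripper is bolted on; the fingertips stand 173 mm ahead of it and the grasp point (between the pads) lies 155 mm ahead of it (r.grasp_offset is the distance from the TCP to the grasp point, in m); x points along the fingers, y is the direction in which the jaws open and shut, and the axes are right-handed (so a half turn about x gives the same grasp; the last joint's range is limited). The gripper opens to 85 mm and grips with 20 to 120 N. Pads are 22 mm wide; open, the fingers measure 114 mm over their backs; the gripper's body (76 mm by 85 mm) begins 54 mm behind the grasp point. The pads swing forward as they close: fully open they stand 13 mm farther back than shut.
Start: joints at [-86.637, 14.043, 89.255, -0, 76.702, -9.975], TCP at [0.15, -0.632, 0.405] pointing down, gripper open.
Joint ranges: [-179.41, 179.41], [-58.25, 129.5], [7.25, 145.43], [-54.29, 234.29], [11.92, 165.04], [-157.13, 157.13]. Speed limits (degrees/s): [147.25, 147.25, 180, 180, 180, 180].

INTERFACE

Orientations are given as [roll, pitch, yaw] about the fixed x, y, z axes, in that order (R = Rz(yaw) Ry(pitch) Rx(roll)).
In Python, from cell import status, vision, job_done, r gives the robot as it stands.
- The arm moves only by the tool servo_tool, never from a script. Its argument "increments" is a list of rows, each an object with "travel": the shift along the world's x, y, z in mm, a list of three; "turn": the turn, a rotation vector about the world's x, y, z in rad, a list of three. In form: [{"travel": [tx, ty, tz], "turn": [wx, wy, wz]}, ...]. A call has 1 to 10 rows; each row shifts and turns the commanded pose from where the row before left it; what a row does not reach is not made up. A row lasts 1/10 s, in which the tool goes at most 50 mm and 8.59 degrees, less where a joint would pass 70% of its speed; a pose out of reach is approached as far as the arm can. A call is refused whole if a number of a shift passes 50 or a number of a turn 0.15, either way. A call with a gripper value outside its range is refused whole. "grip" is the opening, from -1 (shut) to 1 (fully open), set as the call begins (left out, the last holds). The fingers move at their own pace and stop on an object; "newtons" is the grip in N (left out, the last holds). Time passes only in rows, so rows that do not move let the fingers close. It gives the time, the measured TCP pose, the force and the opening at its end, in the units of the state.
- status.observe(): the state, without advancing time (a new reading comes with each control period).
- vision.camera(name): name is "side" or "top" or "wrist"; returns the picture (400x640x3 uint8, blue, green, red); there is no depth.
- vision.calibration(name): a dict with "intrinsics" (3x3 intrinsics, pixels), "T" (4x4, takes a point from camera to world coordinates); the wrist camera has in their place "hand_eye" (4x4, takes a point from camera to tool coordinates, whose origin is the TCP and whose axes are the tool frame's). Camera axes: x right, y down, z forward; pixel columns grow to the right and rows downward; lengths in m; the calibration is good to about 2 mm. A picture is of the moment at which its call begins: read the wrist's pose just before it. calibration takes no time and is no camera call.
- job_done(): hands the job in, once; it reports no verdict.
The state is a dict: "time": time; "joints": joint angles; "qd": joint speeds; "effort": joint torques, N m; "position": TCP position; "ee_rot": TCP orientation; "force": force on the tool from outside, world axes, zero at the start; "wrist_torque": the same for the moment, N m; "opening": finger opening in m.
Only numpy, scipy, OpenCV 4.12 (cv2) and the standard library are available. Lean on these libraries where they do the work, as an engineer would, in place of code of your own. Each camera call takes 0.05 s, during which the arm holds its last target. There are 200 camera calls.

TASK

Take the tapered metal cup that stands under the hanger rail, bring it out and stand it on the cork mat, and let go of it, so that you can take it again from above. Then lower it upright (do not drop it) into the like cup on the round foot plate, and push it down lightly against the rubber ring until about 30 mm of it still shows above the lower cup's rim: well short of that it is not held, much deeper it wedges. Let go, and leave everything else where it stands.

Things in the scene. Friction and masses are not known exactly. Their poses are not given: they have to be found in the camera images.
- cup: Loose tapered cup: plain aluminium, round, open top, 90 mm high, 42 mm across outside at the base, 66 mm at the rim, straight sides, wall 2.2 mm, base 3 mm, 50 to 80 g. Origin: centre of its underside, z up through its mouth. It stands upright under the hanger rail, beside the straight-sided tin; which of the two is on the left varies.
- rail: Hanger rail, fixed: 12 mm steel bar along its y, axis 135 mm above the table, posts at y = +-230 mm. Origin: on the table under the bar's middle; x away from the robot. Cup and tin stand 13 to 20 mm to the robot's side of the bar's line, about 75 mm either side of its middle: the bar bars a gripper coming straight down; one tilted about 45 degrees, coming from the robot's side, gets under it.
- mat: Cork mat, fixed, 130 x 130 mm, 4 mm thick. Origin: centre of its underside, on the table. To the left or right of the table, with the holder on the other side.
- holder: Receiving cup, fixed: a like cup one size up (90 mm high, rim 70 mm outside, 65.5 inside, same taper) on a dark round foot plate 84 mm across, 8 mm thick, so its rim is 98 mm above the table. Origin: centre of the plate's underside, z up. With 30 mm of a nested cup showing above this rim, that cup's origin is 38 mm above this one. A tall can on its robot side leaves room only from above.
- ring (a joint): Black rubber ring (44 mm outside) in the holder that carries the nested cup's base; its top starts 50 mm above the table: a cup just laid in shows 42 mm. Value: how far it is pressed down (m), 0 at the start, travel 26 mm. It drags with 5 N at first, 7.5 N at 12 mm pressed (30 mm showing), and stays where left; past 20 mm (22 mm showing) the cup counts as wedged.
- tin: Bystander: straight-sided closed aluminium tin, 60 mm across, 70 mm high, under the rail beside the cup. Origin: centre of its underside.
- can: Bystander: grey spray can, 48 mm across, 150 mm high, standing about 95 to 110 mm from the holder's centre on the robot's side. Origin: centre of its underside.
- meter: Bystander: yellow multimeter lying flat, 140 x 75 x 41 mm high with its knob. Origin: centre of its underside, x along its length.
- screwdriver: Bystander: screwdriver 170 mm long lying on the table, along its own x.
- heatsink: Bystander: finned aluminium heat sink 70 x 50 x 30 mm. Origin: centre of its underside.
- parts_box: Bystander: small open blue box 75 x 55 x 40 mm. Origin: centre of its underside.
- spool: Bystander: grey spool 56 mm across, 40 mm high, standing. Origin: centre of its underside.
Not all that is in view belongs to the job. Several things have the shape of the mat; the one meant has the colours described above.

How it is judged (in metres and radians):
On the way, in this order (a step that is already met when the one before it is completed fails the run):
1. the cup stands upright on the cork mat, let go (horizontal distance between cup and mat below 0.06 m and z of cup in the frame of mat below 0.008 m and angle between cup's own z axis and vertical below 0.1 rad and linear speed of cup below 0.03 m/s and contact force between the fingers and cup below 0.2 N), for 0.2 s.
2. the cup is in the receiving cup's mouth, upright, in the fingers (horizontal distance between cup and holder below 0.012 m and z of cup in the frame of holder between 0.03 and 0.09 m and angle between cup's own z axis and vertical below 0.2 rad and contact force between the fingers and cup above 0.3 N), for 0.05 s.
At the end, for the whole second after the job is handed in: The cup is nested upright (within 5 degrees) in the receiving cup, centred to 6 mm, with 22.5 to 35.5 mm of it showing above the lower rim, the rubber ring pressed down by 6 to 19 mm, at rest and let go (z of cup in the frame of holder between 0.0305 and 0.0435 m and value of joint ring between 0.006 and 0.019 m and horizontal distance between cup and holder below 0.006 m and angle between cup's own z axis and vertical below 0.09 rad and linear speed of cup below 0.02 m/s and contact force between the fingers and cup below 0.2 N); the robot touches nothing.
It fails at once if the cup is wedged: the ring pressed more than 20 mm (value of joint ring above 0.02 m).
It fails at once if the cup is forced or dropped into the receiving cup or on its ring: more than 25 N (contact force between cup and holder above 25 N).
It fails at once if a bystander is moved by more than 30 mm (distance of any of tin, can, meter, screwdriver, heatsink, parts_box, spool from where it was at the start of the episode above 0.03 m).
It also fails if it takes over 58 s, if anything falls off the work surface, if the arm or the gripper's body presses on something with over 40 N, if the wrist force passes 120 N, or if a joint passes its speed limit or range.

## Working session

There is one attempt and no reset: what is moved stays moved. The work goes in short steps, Python scripts to look and compute and a tool call to move; the robot and the scene stay as the last step left them, time stands still between calls to the robot, and variables do not carry over. Pictures are saved under pics/ and viewed, about 8 in all and at most 12, crops included, and the job is handed in when it is done.

Besides the shell and the picture viewer there is one more tool, called after ">>>" as a command line: name --argument value ..., lists and objects as JSON in quotes. servo_tool: Moves the arm, as the interface text tells. Its arguments: {"type":"object","properties":{"increments":{"type":"array","items":{"type":"object","properties":{"travel":{"type":"array","items":{"type":"number"}},"turn":{"type":"array","items":{"type":"number"}}}}},"grip":{"type":"number"},"newtons":{"type":"number"}},"required":["increments"]}

```bash
ls; mkdir -p pics; python3 - <<'E'
from cell import status, vision, r
import cv2, numpy as np
for n in ("top","side"):
    cv2.imwrite(f"pics/{n}0.png", vision.camera(n))
    c=vision.calibration(n); print(n,np.round(c["intrinsics"],1).tolist(),np.round(c["T"],3).tolist())
c=vision.calibration("wrist");print(np.round(c["hand_eye"],3).tolist(),np.round(c["intrinsics"],1).tolist())
s=status.observe();print(s, r.grasp_offset)
E
```

```text
pics
top [[504.6, 0.0, 322.3], [0.0, 504.6, 210.4], [0.0, 0.0, 1.0]] [[0.01, -0.996, 0.084, 0.407], [-1.0, -0.011, -0.011, 0.017], [0.012, -0.084, -0.996, 1.558], [0.0, 0.0, 0.0, 1.0]]
side [[392.6, 0.0, 315.2], [0.0, 392.6, 201.7], [0.0, 0.0, 1.0]] [[-0.706, -0.5, 0.5, -0.028], [-0.708, 0.512, -0.487, 0.547], [-0.013, -0.698, -0.716, 0.872], [0.0, 0.0, 0.0, 1.0]]
[[-0.0, -0.326, 0.946, 0.03], [1.0, 0.0, 0.0, -0.0], [-0.0, 0.946, 0.326, -0.084], [0.0, 0.0, 0.0, 1.0]] [[334.9, 0.0, 322.6], [0.0, 334.9, 202.5], [0.0, 0.0, 1.0]]
{'time': 0.1, 'joints': array([-8.66381958e+01,  1.40814509e+01,  8.93191580e+01,  5.17874966e-04,
        7.67033040e+01, -9.97475715e+00]), 'qd': array([-0.02978175, -0.00395682, -0.21396017, -0.09736288,  0.03252249,
       -0.006531  ]), 'effort': array([-4.85112087e-04, -4.30671895e+01, -3.27129257e+01, -2.05539627e-04,
        2.83937581e-03,  1.39051224e-05]), 'position': array([ 0.1499349 , -0.63225806,  0.4036638 ]), 'ee_rot': array([-100.25252787,   89.89608584,   93.08391394]), 'force': array([0.72154983, 0.60887792, 0.99449524]), 'wrist_torque': array([-0.0538822 , -0.05287137,  0.01071088]), 'opening': 0.08533400947707719} 0.1547
```

View pics/top0.png

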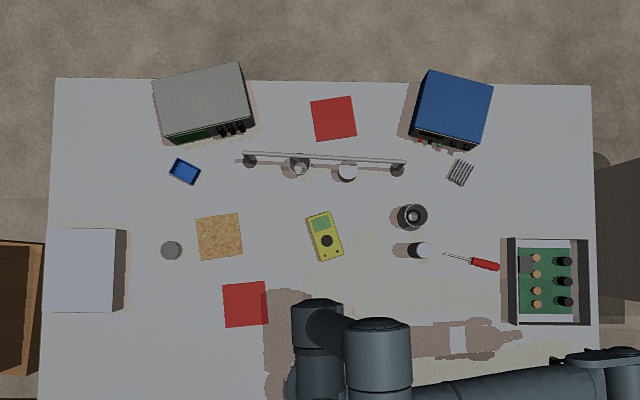

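View pics/side0.png

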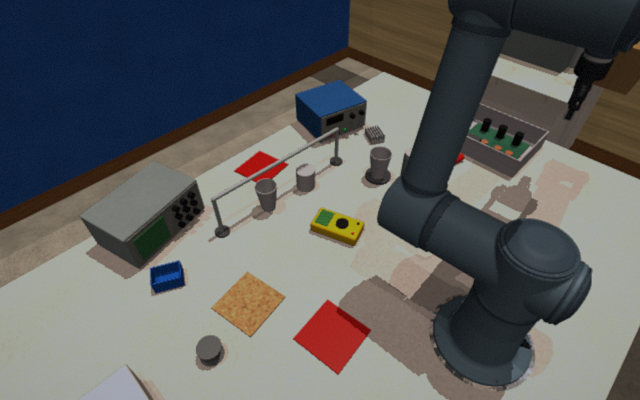

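The top view shows the cork mat at (219,236). The two red squares at (334,118) and (245,304) have the mat's shape but the wrong colour. The open tapered cup is at about (299,168), left, with the closed tin at (347,172). The holder is at (412,216) and the can at (420,250). In the side view the cup is at (265,195), the tin at (305,178) and the holder at (378,165). Next is one enlarged crop to confirm.

```bash
cat > h.py <<'E'
import cv2, numpy as np
from cell import vision
def ray(n,u,v,z,T=None):
    c=vision.calibration(n); T=c["T"] if T is None else T
    d=T[:3,:3]@np.linalg.inv(c["intrinsics"])@[u,v,1]; o=T[:3,3]
    return o+d*(z-o[2])/d[2]
E
python3 - <<'E'
from h import *
t=cv2.imread("pics/top0.png"); s=cv2.imread("pics/side0.png")
R=lambda im,x,y,w,h,k: cv2.resize(im[y:y+h,x:x+w],None,fx=k,fy=k,interpolation=cv2.INTER_CUBIC)
a=R(t,240,145,80,60,5); b=R(t,380,190,80,60,5); c=R(s,205,150,160,60,5)
cv2.imwrite("pics/crop.png",np.vstack([np.hstack([a,b]),c]))
hsv=cv2.cvtColor(t,cv2.COLOR_BGR2HSV); m=cv2.inRange(hsv,(8,60,80),(22,255,255)); m[:200]=0;m[270:]=0;m[:,:180]=0;m[:,260:]=0
ys,xs=np.nonzero(m); print(len(xs)); print("mat",xs.mean(),ys.mean(),ray("top",xs.mean(),ys.mean(),.004), cv2.minAreaRect(np.c_[xs,ys].astype(np.float32)))
for n,u,v,z in [("holder",412,214,.098),("cup",299,166,.09),("tin",348,172,.07),("can",424,250,.15),("railL",249,159,0.),("railR",397,170,0.)]: print(n,ray("top",u,v,z).round(3))
E
```

```text
1638
mat 218.5952380952381 236.45177045177044 [0.45507458 0.31710725 0.004     ] ((218.57644653320312, 236.32315063476562), (42.68887710571289, 42.68887710571289), 82.40535736083984)
holder [ 0.523 -0.26   0.098]
cup [0.662 0.07  0.09 ]
tin [ 0.649 -0.075  0.07 ]
can [ 0.419 -0.284  0.15 ]
railL [0.698 0.23  0.   ]
railR [ 0.669 -0.233  0.   ]
```

View pics/crop.png

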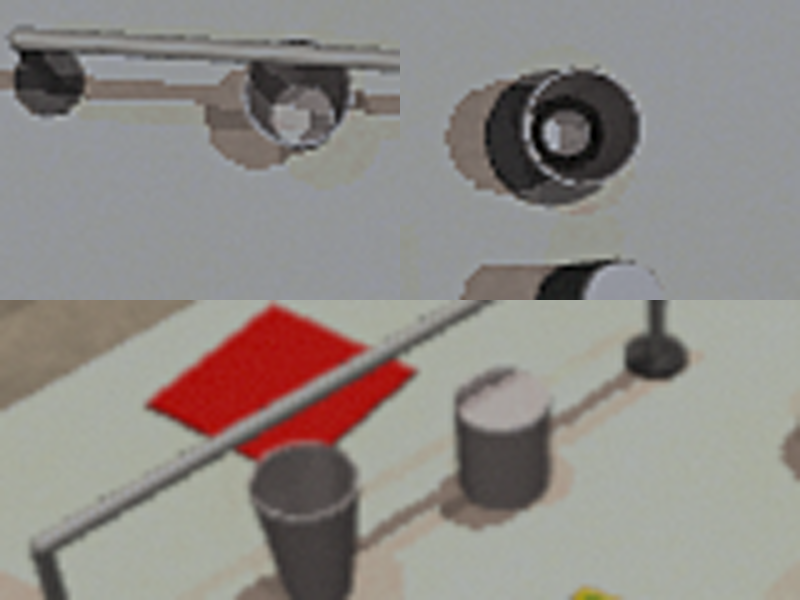

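The crop confirms the open tapered cup on the left under the rail, with its rim centre at top px (299.4,164.3) and side px (265.8,186). The closed tin is on its right, and the holder with its black ring is at top px (416,215.4). I'm moving towards the cup and refining on the way.

>>> servo_tool --increments '[{"travel": [16, 35, 0], "turn": [0, 0, -0.0232]}, {"travel": [16, 35, 0], "turn": [0, 0, -0.0232]}, {"travel": [16, 35, 0], "turn": [0, 0, -0.0232]}, {"travel": [16, 35, 0], "turn": [0, 0, -0.0232]}, {"travel": [16, 35, 0], "turn": [0, 0, -0.0232]}, {"travel": [16, 35, 0], "turn": [0, 0, -0.0232]}, {"travel": [16, 35, 0], "turn": [0, 0, -0.0232]}, {"travel": [16, 35, 0], "turn": [0, 0, -0.0232]}, {"travel": [16, 35, 0], "turn": [0, 0, -0.0232]}, {"travel": [16, 35, 0], "turn": [0, 0, -0.0232]}]' --grip 1

```text
time: 1.1
position: [0.3102, -0.2809, 0.4043]
ee_rot: [-72.5, 90.0, 107.5]
force: [0.3, -0.1, -0.1]
opening: 0.0851
```

```bash
python3 - <<'E'
from h import *
for n,c,u,v,z in [("cup","top",299.4,164.3,.09),("cup","side",265.8,186,.09),("holder","top",416,215.4,.098)]: print(n,c,ray(c,u,v,z).round(4))
E
```

```text
cup top [0.6669 0.0693 0.09  ]
cup side [0.6667 0.0708 0.09  ]
holder top [ 0.5194 -0.272   0.098 ]
```

>>> servo_tool --increments '[{"travel": [16, 35, -8], "turn": [0, -0.0785, 0]}, {"travel": [16, 35, -8], "turn": [0, -0.0785, 0]}, {"travel": [16, 35, -8], "turn": [0, -0.0785, 0]}, {"travel": [16, 35, -12], "turn": [0, -0.0785, 0]}, {"travel": [16, 35, -12], "turn": [0, -0.0785, 0]}, {"travel": [16, 35, -15], "turn": [0, -0.0785, 0]}, {"travel": [16, 35, -20], "turn": [0, -0.0785, 0]}, {"travel": [16, 35, -20], "turn": [0, -0.0785, 0]}, {"travel": [16, 35, -22], "turn": [0, -0.0785, 0]}, {"travel": [16, 35, -20], "turn": [0, -0.0785, 0]}]'

```text
time: 2.1
position: [0.4698, 0.069, 0.2594]
ee_rot: [-179.9, 45.2, 0.3]
force: [24.3, -18.1, 20.6]
opening: 0.0852
```

```bash
cat >> h.py <<'E'
from scipy.spatial.transform import Rotation as Ro
def wrist(name):
    from cell import status
    s=status.observe(); im=vision.camera("wrist"); cv2.imwrite(f"pics/{name}.png",im)
    c=vision.calibration("wrist"); T=np.eye(4); T[:3,:3]=Ro.from_euler("xyz",s["ee_rot"],degrees=True).as_matrix(); T[:3,3]=s["position"]
    np.save(f"pics/{name}.npy",T@c["hand_eye"]); print(s["position"].round(4),T[:3,:2].T.round(3).tolist())
    return im,T@c["hand_eye"]
def proj(n,p,T):
    q=np.linalg.inv(T)@np.r_[p,1]; k=vision.calibration(n)["intrinsics"]@q[:3]; return k[:2]/k[2]
E
python3 - <<'E'
from h import *
im,T=wrist("w1"); print(proj("wrist",[.667,.07,.09],T))
E
```

```text
[0.4698 0.069  0.2594] [[0.705, 0.003, -0.709], [0.003, -1.0, -0.002]]
[322.838585   182.96623215]
```

View pics/w1.png

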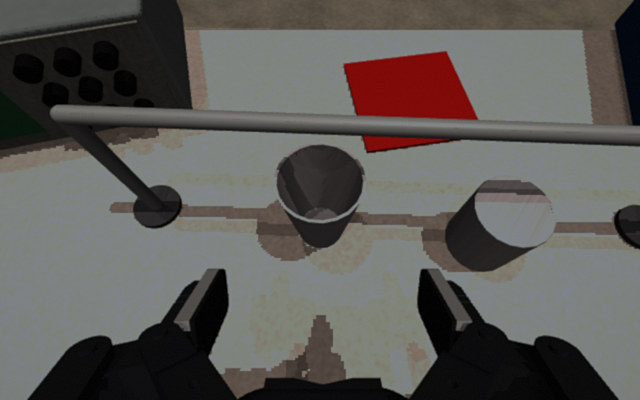

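The wrist view shows the rim centre at about (320,184) against a predicted (323,183), so the estimate is within 2 mm. The bar is clear above the cup. I'm going in at 45 degrees.

>>> servo_tool --increments '[{"travel": [10, 0.2, -10]}, {"travel": [10, 0.2, -10]}, {"travel": [10, 0.2, -10]}, {"travel": [10, 0.2, -10]}, {"travel": [10, 0.2, -9]}, {"travel": [10, 0.2, -9]}, {"travel": [10, 0.2, -9]}, {"travel": [10, 0.2, -9]}, {"travel": [10, 0.2, -9]}, {"travel": [0, 0, 0]}]'

```text
validation failed for argument at $.in...
```

>>> servo_tool --increments '[{"travel": [0, 0, 0]}, {"travel": [0, 0, 0]}, {"travel": [0, 0, 0]}, {"travel": [0, 0, 0]}, {"travel": [0, 0, 0]}, {"travel": [0, 0, 0]}, {"travel": [0, 0, 0]}, {"travel": [0, 0, 0]}]' --grip -1 --newtons 30

```text
validation failed for argument at $.in...
```

>>> servo_tool --increments '[{"travel": [10, 0.2, -10], "turn": [0, 0, 0]}, {"travel": [10, 0.2, -10], "turn": [0, 0, 0]}, {"travel": [10, 0.2, -10], "turn": [0, 0, 0]}, {"travel": [10, 0.2, -10], "turn": [0, 0, 0]}, {"travel": [10, 0.2, -9], "turn": [0, 0, 0]}, {"travel": [10, 0.2, -9], "turn": [0, 0, 0]}, {"travel": [10, 0.2, -9], "turn": [0, 0, 0]}, {"travel": [10, 0.2, -9], "turn": [0, 0, 0]}, {"travel": [10, 0.2, -9], "turn": [0, 0, 0]}, {"travel": [0, 0, 0], "turn": [0, 0, 0]}]'

```text
time: 3.15
position: [0.5683, 0.0493, 0.2137]
ee_rot: [-177.8, 47.9, 3.1]
force: [-0.8, 1.0, 3.4]
opening: 0.0855
```

>>> servo_tool --increments '[{"travel": [0, 0, 0], "turn": [0, 0, 0]}, {"travel": [0, 0, 0], "turn": [0, 0, 0]}, {"travel": [0, 0, 0], "turn": [0, 0, 0]}, {"travel": [0, 0, 0], "turn": [0, 0, 0]}, {"travel": [0, 0, 0], "turn": [0, 0, 0]}, {"travel": [0, 0, 0], "turn": [0, 0, 0]}, {"travel": [0, 0, 0], "turn": [0, 0, 0]}, {"travel": [0, 0, 0], "turn": [0, 0, 0]}]' --grip -1 --newtons 30

```text
time: 3.95
position: [0.5739, 0.0491, 0.2245]
ee_rot: [-177.9, 46.7, 2.8]
force: [-1.5, 4.0, 33.2]
opening: 0.0002
```

The arm didn't reach the commanded pose, and the fingers closed empty with 33 N on the wrist. I need to look.

```bash
python3 - <<'E'
from h import *
from cell import status
s=status.observe(); print({k:np.round(s[k],2) for k in ("joints","qd","force","wrist_torque","position","ee_rot")})
w,T=wrist("w2"); a=vision.camera("side"); t=vision.camera("top")
R=lambda im,x,y,W,H,k: cv2.resize(im[y:y+H,x:x+W],None,fx=k,fy=k)
cv2.imwrite("pics/v2.png",np.vstack([np.hstack([R(a,200,100,200,150,2),R(t,230,100,200,150,2)]),np.hstack([cv2.resize(w,(400,250)),np.zeros((250,400,3),np.uint8)])]))
E
```

```text
{'joints': array([ -7.38,  13.38, 114.1 ,  36.16,  11.92,  49.01]), 'qd': array([ 0.03,  0.02,  0.1 ,  0.03, -0.01,  0.08]), 'force': array([-1.54,  3.98, 33.21]), 'wrist_torque': array([ 1.07, -3.29,  0.42]), 'position': array([0.57, 0.05, 0.22]), 'ee_rot': array([-177.94,   46.69,    2.85])}
[0.5739 0.0491 0.2245] [[0.685, 0.034, -0.728], [0.023, -0.999, -0.025]]
```

View pics/v2.png

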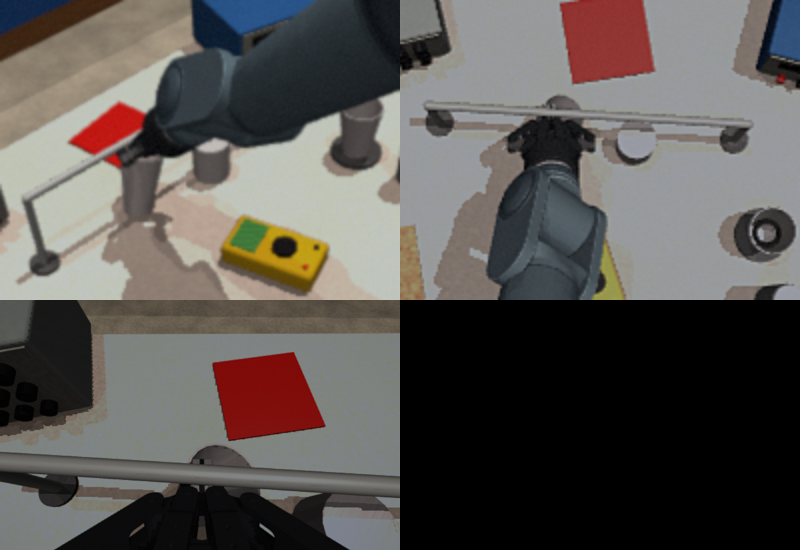

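Joint 5 sits at its lower limit (11.92°). With the tool at 45° in the arm's own plane the wrist is nearly straight, so that pose is out of reach. In the side view the cup still stands. I'm backing out along the tool axis and then finding a reachable approach with a side yaw.

>>> servo_tool --increments '[{"travel": [-7, 0, 7], "turn": [0, 0, 0]}, {"travel": [-14, 0, 14], "turn": [0, 0, 0]}, {"travel": [-20, 0, 15], "turn": [0, 0, 0]}, {"travel": [-25, 0, 15], "turn": [0, 0, 0]}, {"travel": [-25, 0, 15], "turn": [0, 0, 0]}, {"travel": [-25, 0, 15], "turn": [0, 0, 0]}]' --grip 1

```text
time: 4.7
position: [0.4496, 0.0495, 0.2939]
ee_rot: [-177.8, 48.1, 3.1]
force: [-0.3, -0.2, 0.5]
opening: 0.0848
```

```bash
python3 - <<'E'
from h import *
from cell import status, r
print([a for a in dir(r) if a[0]!='_'])
s=status.observe(); print(s["joints"].round(2).tolist(),s["position"].round(4),s["ee_rot"].round(2))
w,T=wrist("w3"); t=vision.camera("top"); a=vision.camera("side")
R=lambda im,x,y,W,H,k: cv2.resize(im[y:y+H,x:x+W],None,fx=k,fy=k)
cv2.imwrite("pics/v3.png",np.vstack([np.hstack([R(a,200,130,130,100,3),R(t,240,130,130,100,3)]),R(w,100,0,390,140,2)]))
E
```

```text
['Unreachable', 'grasp_offset']
[-9.7, -11.74, 130.34, 23.33, 21.88, 60.8] [0.4496 0.0495 0.2939] [-177.81   48.13    3.07]
[0.4496 0.0495 0.2939] [[0.667, 0.036, -0.745], [0.025, -0.999, -0.026]]
```

View pics/v3.png

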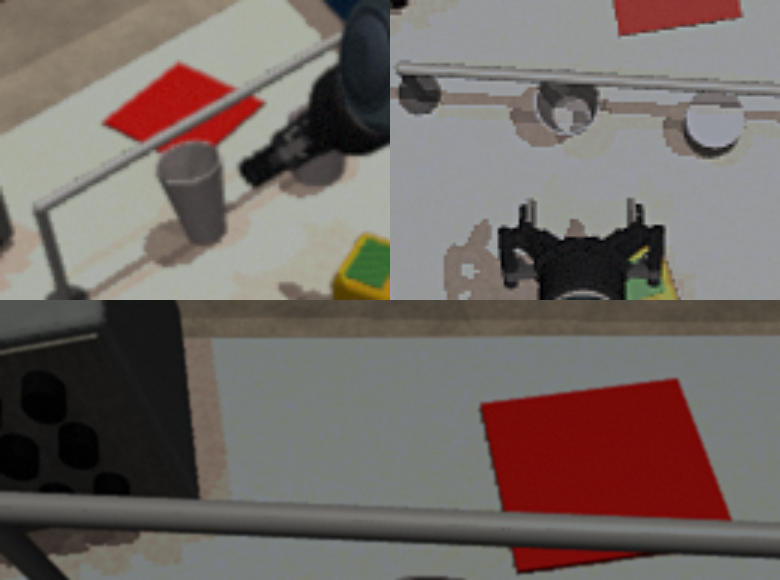

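In both views the cup is still upright in its place (side rim about (263,185), top about (298.7,164.5)). Next I fit a simple arm model to the logged poses and look for a tilt and yaw with joint 5 well inside its range.

```bash
cat > kin.py <<'E'
import numpy as np
from scipy.optimize import least_squares
from scipy.spatial.transform import Rotation as Ro
E=lambda a,d: Ro.from_euler(a,d,degrees=True).as_matrix()
Q=np.array([[-86.638,14.081,89.319,0,76.703,-9.975],[-7.38,13.38,114.1,36.16,11.92,49.01],[-9.7,-11.74,130.34,23.33,21.88,60.8]])
P=np.array([[.14993,-.63226,.40366],[.5739,.0491,.2245],[.4496,.0495,.2939]])
RR=[E("xyz",e) for e in ([-100.2525,89.8961,93.0839],[-177.94,46.69,2.85],[-177.81,48.13,3.07])]
def rot(q): return E("z",q[0])@E("y",q[1]+q[2])@E("z",q[3])@E("y",q[4])@E("z",q[5])
C=rot(Q[0]).T@RR[0]
def fk(q,p):
    d1,L2,L3,d6,off=p; R=rot(q)
    pos=E("z",q[0])@(np.array([0,off,d1])+E("y",q[1])@[0,0,L2]+E("y",q[1]+q[2])@[0,0,L3])+R@[0,0,d6]
    return pos,R@C
f=least_squares(lambda p:np.concatenate([fk(q,p)[0]-x for q,x in zip(Q,P)]),[.3,.5,.5,.1,.11])
par=f.x
LO=np.array([-179.41,-58.25,7.25,-54.29,11.92,-157.13]);HI=np.array([179.41,129.5,145.43,234.29,165.04,157.13])
def ik(pos,R,q0):
    g=lambda q: np.r_[(fk(q,par)[0]-pos)*10,(fk(q,par)[1]-R).ravel()]
    s=least_squares(g,np.clip(q0,LO+.1,HI-.1),bounds=(LO,HI),x_scale=50.); return s.x,np.abs(s.fun).max()
def toolR(az,tilt,flip=1):  # tilt below horizontal
    a,t=np.radians([az,tilt]); x=np.array([np.cos(t)*np.cos(a),np.cos(t)*np.sin(a),-np.sin(t)]); y=flip*np.array([np.sin(a),-np.cos(a),0]); return np.c_[x,y,np.cross(x,y)]
E
python3 - <<'E'
from kin import *
print(par.round(4),np.abs(f.fun).max()); print(C.round(3).tolist(),[np.abs(fk(q,par)[1]-R).max().round(4) for q,R in zip(Q,RR)])
from h import ray
for c,u,v in [("top",298.7,164.4),("side",263.3,184.7)]: print(ray(c,u,v,.09).round(4))
cup=np.array([.667,.071,0]); bar=np.array([.688,.07]); bd=np.array([.063,.998])
for tilt in (40,45,50):
  for az in (-45,-30,20,30,40,50):
    R=toolR(az,tilt); out=[]
    for back in (0,.12):
        tcp=cup+[0,0,.065]-R[:,0]*(.1547+back); q,e=ik(tcp,R,Q[2]); out.append((q.round(0).tolist(),round(e,4)))
    g=cup+[0,0,.065]; dm=9
    for yy in np.linspace(-.0425,.0425,9):
      for zz in (-.038,.038):
        for xx in (-.054,-.09):
          p=g+R@[xx,yy,zz]; hd=(p[:2]-bar)@[bd[1],-bd[0]]; dm=min(dm,np.hypot(hd,p[2]-.135)-.006)
    print(tilt,az,out,"bar clr",round(dm*1000))
E
```

```text
[0.1924 0.4111 0.5499 0.0529 0.1151] 0.007065556972430498
[[0.0, -1.0, 0.0], [0.0, -0.0, -1.0], [1.0, 0.0, 0.0]] [np.float64(0.0), np.float64(0.0001), np.float64(0.0001)]
[0.6666 0.0713 0.09  ]
[0.6762 0.0723 0.09  ]
40 -45 [([5.0, 22.0, 108.0, -39.0, 31.0, 157.0], np.float64(0.2799)), ([12.0, 11.0, 113.0, -38.0, 40.0, 157.0], np.float64(0.2969))] bar clr 2
40 -30 [([2.0, 19.0, 113.0, -48.0, 20.0, 157.0], np.float64(0.1755)), ([9.0, 4.0, 121.0, -46.0, 28.0, 157.0], np.float64(0.1585))] bar clr 12
40 20 [([-11.0, 16.0, 119.0, 91.0, 23.0, -22.0], np.float64(0.0)), ([-17.0, -4.0, 130.0, 72.0, 29.0, -5.0], np.float64(0.0))] bar clr 14
40 30 [([-13.0, 18.0, 117.0, 83.0, 32.0, -23.0], np.float64(0.0)), ([-22.0, -0.0, 127.0, 69.0, 40.0, -12.0], np.float64(0.0))] bar clr 7
40 40 [([-15.0, 20.0, 114.0, 76.0, 41.0, -24.0], np.float64(0.0)), ([-25.0, 4.0, 123.0, 65.0, 50.0, -18.0], np.float64(0.0))] bar clr 1
40 50 [([-17.0, 22.0, 111.0, 69.0, 49.0, -27.0], np.float64(0.0)), ([-26.0, 9.0, 117.0, 61.0, 58.0, -23.0], np.float64(0.0))] bar clr 1
45 -45 [([4.0, 22.0, 107.0, -37.0, 32.0, 157.0], np.
[... 899 characters left out ...]
0.1584))] bar clr -1
50 -30 [([2.0, 19.0, 111.0, -45.0, 24.0, 157.0], np.float64(0.0519)), ([7.0, 5.0, 117.0, -43.0, 33.0, 157.0], np.float64(0.0166))] bar clr 2
50 20 [([-10.0, 16.0, 115.0, 57.0, 22.0, 12.0], np.float64(0.0)), ([-14.0, -2.0, 123.0, 44.0, 31.0, 23.0], np.float64(0.0))] bar clr 4
50 30 [([-12.0, 18.0, 113.0, 58.0, 30.0, 1.0], np.float64(0.0)), ([-18.0, 0.0, 121.0, 48.0, 40.0, 9.0], np.float64(0.0))] bar clr -1
50 40 [([-13.0, 19.0, 111.0, 57.0, 38.0, -6.0], np.float64(0.0)), ([-20.0, 4.0, 118.0, 49.0, 48.0, -1.0], np.float64(0.0))] bar clr -1
50 50 [([-14.0, 21.0, 109.0, 55.0, 45.0, -13.0], np.float64(0.0)), ([-22.0, 8.0, 113.0, 48.0, 56.0, -9.0], np.float64(0.0))] bar clr -2
```

>>> servo_tool --increments '[{"travel": [3, -6, -6], "turn": [0, 0, 0.06]}, {"travel": [3, -6, -6], "turn": [0, 0, 0.06]}, {"travel": [3, -6, -6], "turn": [0, 0, 0.06]}, {"travel": [3, -6, -6], "turn": [0, 0, 0.06]}, {"travel": [3, -6, -6], "turn": [0, 0, 0.06]}, {"travel": [3, -6, -8], "turn": [0.016, -0.044, 0]}, {"travel": [3, -6, -8], "turn": [0.016, -0.044, 0]}, {"travel": [2, -7, -9], "turn": [0.016, -0.044, 0]}, {"travel": [0, 0, 0], "turn": [0, 0, 0]}]'

```text
time: 5.75
position: [0.4737, -0.0002, 0.2368]
ee_rot: [-177.7, 40.2, 20.2]
force: [0.6, -0.2, -0.4]
opening: 0.0855
```

```bash
cat >> kin.py <<'E'
def togo(pos,R):
    from cell import status
    s=status.observe(); Rc=E("xyz",s["ee_rot"]); print("t",s["time"].__round__(2),"pos",s["position"].round(4),"togo mm",((pos-s["position"])*1000).round(1),"rotvec",Ro.from_matrix(R@Rc.T).as_rotvec().round(4),"q",s["joints"].round(1),"F",s["force"].round(1))
E
python3 - <<'E'
from kin import *
from h import *
R=toolR(20,40); togo(np.array([.670,.072,.060])-.2747*R[:,0],R)
im,T=wrist("w4"); print(proj("wrist",[.667,.0715,.09],T),proj("wrist",[.677,.0715,.09],T))
E
```

```text
t 5.75 pos [ 4.737e-01 -2.000e-04  2.368e-01] togo mm [-1.5  0.2 -0.2] rotvec [-0.028  -0.0144  0.0221] q [-18.7  -0.6 128.9  73.8  29.9  -6.7] F [ 0.6 -0.2 -0.4]
[ 4.737e-01 -2.000e-04  2.368e-01] [[0.716, 0.264, -0.646], [0.321, -0.947, -0.031]]
[321.11243087 185.31096954] [325.71333448 173.99227869]
```

View pics/w4.png

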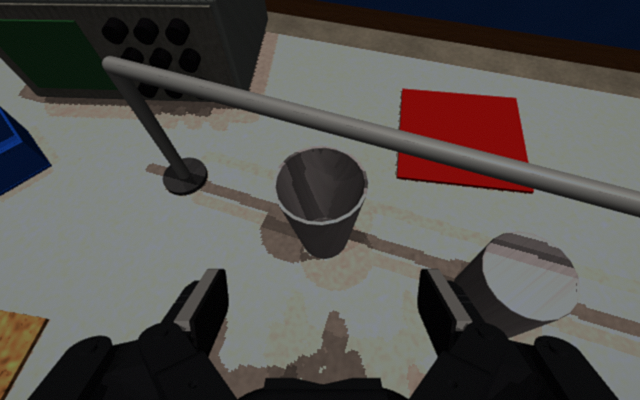

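The wrist view shows the cup rim at about (322,185), which matches (0.667, 0.0715). The bar passes well above, so I'm going in.

>>> servo_tool --increments '[{"travel": [8.4, 3.2, -7.9], "turn": [-0.006, -0.003, 0.0045]}, {"travel": [8.4, 3.2, -7.9], "turn": [-0.006, -0.003, 0.0045]}, {"travel": [8.4, 3.2, -7.9], "turn": [-0.006, -0.003, 0.0045]}, {"travel": [8.4, 3.2, -7.9], "turn": [-0.005, -0.003, 0.0045]}, {"travel": [8.4, 3.2, -7.9], "turn": [-0.005, -0.002, 0.004]}, {"travel": [8.4, 3.2, -7.9], "turn": [0, 0, 0]}, {"travel": [8.4, 3.2, -7.9], "turn": [0, 0, 0]}, {"travel": [8.4, 3.2, -7.9], "turn": [0, 0, 0]}, {"travel": [8.4, 3.2, -7.9], "turn": [0, 0, 0]}, {"travel": [8.4, 3.2, -7.9], "turn": [0, 0, 0]}]'

```text
time: 6.8
position: [0.5586, 0.033, 0.1598]
ee_rot: [179.8, 39.8, 20.0]
force: [0.1, -0.9, -0.4]
opening: 0.0855
```

```bash
python3 - <<'E'
from kin import *
R=toolR(20,40); togo(np.array([.5575,.032,.158]),R)
E
```

```text
t 6.8 pos [0.5586 0.033  0.1598] togo mm [-1.1 -1.  -1.8] rotvec [ 0.0015  0.0035 -0.0027] q [-11.7  19.8 116.5  94.2  23.9 -26.3] F [ 0.1 -0.9 -0.4]
```

In place with no contact. Closing.

>>> servo_tool --increments '[{"travel": [0, 0, 0], "turn": [0, 0, 0]}, {"travel": [0, 0, 0], "turn": [0, 0, 0]}, {"travel": [0, 0, 0], "turn": [0, 0, 0]}, {"travel": [0, 0, 0], "turn": [0, 0, 0]}, {"travel": [0, 0, 0], "turn": [0, 0, 0]}, {"travel": [0, 0, 0], "turn": [0, 0, 0]}]' --grip -1 --newtons 35

```text
time: 7.4
position: [0.5578, 0.0323, 0.1602]
ee_rot: [179.8, 39.8, 20.0]
force: [-0.4, 0.4, 0.7]
opening: 0.0612
```

The fingers hold at 61 mm, as expected for this cup. I'll lift a little and pull straight out from under the bar, then work out the mat pose.

>>> servo_tool --increments '[{"travel": [0, 0, 4], "turn": [0, 0, 0]}, {"travel": [0, 0, 6], "turn": [0, 0, 0]}, {"travel": [-8, 0, 0], "turn": [0, 0, 0]}, {"travel": [-15, 0, 0], "turn": [0, 0, 0]}, {"travel": [-15, 0, 0], "turn": [0, 0, 0]}, {"travel": [-15, 0, 0], "turn": [0, 0, 0]}, {"travel": [-15, 0, 2], "turn": [0, 0, 0]}, {"travel": [-15, 0, 5], "turn": [0, 0, 0]}, {"travel": [-10, 0, 10], "turn": [0, 0, 0]}, {"travel": [-5, 0, 10], "turn": [0, 0, 0]}]'

```text
time: 8.4
position: [0.4582, 0.0326, 0.1967]
ee_rot: [179.9, 39.9, 20.0]
force: [0.1, 0.7, -0.7]
opening: 0.0609
```

```bash
python3 - <<'E'
from kin import *
from cell import status
s=status.observe(); print(s["position"].round(4),s["joints"].round(1),s["opening"],s["force"].round(1))
d0=np.array([.5578-.667,.0323-.0715,.1602])
for az in (20,40,50,60,70,80):
  D=E("z",az-20)@d0
  for z in (.004,.05):
    q,e=ik(np.array([.455,.317,z])+D,toolR(az,40),s["joints"]); print(az,z,q.round(0),round(e,4),(np.array([.455,.317,z])+D).round(4))
E
```

```text
[0.4582 0.0326 0.1967] [-14.7   3.1 131.2  87.4  25.9 -21.3] 0.06093769537911429 [ 0.1  0.7 -0.7]
20 0.004 [  24.    3.  135.  203.   12. -110.] 0.0417 [0.3458 0.2778 0.1642]
20 0.05 [  25.   -3.  135.  234.   12. -141.] 0.083 [0.3458 0.2778 0.2102]
40 0.004 [ 16.   1. 136. 105.  19. -31.] 0.0 [0.3658 0.2428 0.1642]
40 0.05 [ 16.  -5. 136.  84.  18. -10.] 0.0 [0.3658 0.2428 0.2102]
50 0.004 [ 13.   2. 135.  92.  28. -28.] 0.0 [0.38   0.2285 0.1642]
50 0.05 [ 13.  -4. 135.  79.  28. -14.] 0.0 [0.38   0.2285 0.2102]
60 0.004 [ 10.   4. 133.  83.  36. -29.] 0.0 [0.3965 0.2168 0.1642]
60 0.05 [ 10.  -2. 133.  74.  38. -18.] 0.0 [0.3965 0.2168 0.2102]
70 0.004 [  8.   6. 131.  75.  45. -31.] 0.0 [0.4148 0.2082 0.1642]
70 0.05 [  8.   1. 130.  69.  46. -22.] 0.0 [0.4148 0.2082 0.2102]
80 0.004 [  6.   9. 128.  69.  52. -33.] 0.0 [0.4343 0.2028 0.1642]
80 0.05 [  6.   4. 127.  65.  54. -26.] 0.0 [0.4343 0.2028 0.2102]
```

>>> servo_tool --increments '[{"travel": [-3, 18, 5], "turn": [0, 0, 0.07]}, {"travel": [-3, 18, 5], "turn": [0, 0, 0.07]}, {"travel": [-6, 18, 0], "turn": [0, 0, 0.07]}, {"travel": [-7, 18, 0], "turn": [0, 0, 0.07]}, {"travel": [-7, 18, 0], "turn": [0, 0, 0.07]}, {"travel": [-7, 18, 0], "turn": [0, 0, 0.07]}, {"travel": [-7, 18, 0], "turn": [0, 0, 0.07]}, {"travel": [-7, 18, 0], "turn": [0, 0, 0.07]}, {"travel": [-7, 20, 0], "turn": [0, 0, 0.07]}, {"travel": [-8, 20, 0], "turn": [0, 0, 0.068]}]'

```text
time: 9.4
position: [0.397, 0.217, 0.207]
ee_rot: [179.8, 39.8, 60.1]
force: [0.9, 0.0, -0.6]
opening: 0.0602
```

```bash
python3 - <<'E'
from kin import *
togo(np.array([.3965,.2168,.1642]),toolR(60,40))
E
```

```text
t 9.4 pos [0.397 0.217 0.207] togo mm [ -0.5  -0.2 -42.8] rotvec [-0.0015  0.0042 -0.0044] q [  7.7   1.6 131.1  75.9  38.9 -22.1] F [ 0.9  0.  -0.6]
```

>>> servo_tool --increments '[{"travel": [0, 0, -8], "turn": [0, 0, 0]}, {"travel": [0, 0, -10], "turn": [0, 0, 0]}, {"travel": [0, 0, -10], "turn": [0, 0, 0]}, {"travel": [0, 0, -5], "turn": [0, 0, 0]}, {"travel": [0, 0, -3], "turn": [0, 0, 0]}, {"travel": [0, 0, -1], "turn": [0, 0, 0]}]'

```text
time: 10.0
position: [0.3977, 0.2163, 0.1699]
ee_rot: [179.8, 39.8, 60.0]
force: [-0.7, 0.1, 0.3]
opening: 0.0607
```

```bash
python3 - <<'E'
from kin import *
from h import *
togo(np.array([.3965,.2168,.1642]),toolR(60,40))
a=vision.camera("side"); w,T=wrist("w5")
cv2.imwrite("pics/v5.png",np.hstack([cv2.resize(a[190:350,170:330],None,fx=2.5,fy=2.5),cv2.resize(w[:,120:520],(400,400))]))
E
```

```text
t 10.0 pos [0.3977 0.2163 0.1699] togo mm [-1.2  0.5 -5.7] rotvec [-0.0016  0.0038 -0.0016] q [  7.6   7.5 130.7  82.8  37.8 -30.8] F [-0.7  0.1  0.3]
[0.3978 0.2163 0.17  ] [[0.385, 0.665, -0.64], [0.867, -0.499, 0.003]]
```

View pics/v5.png

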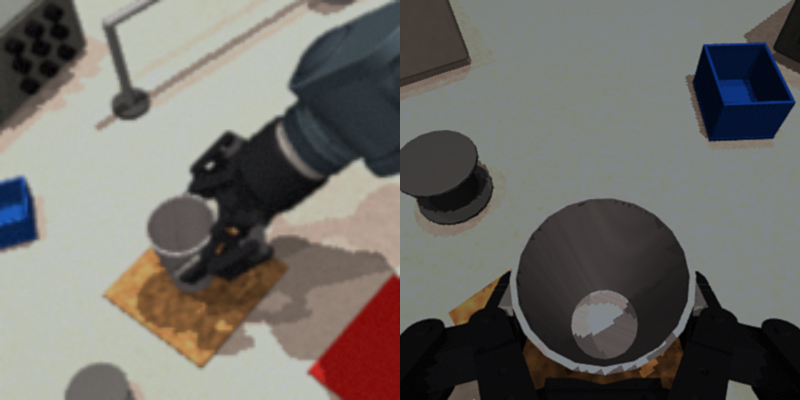

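The cup is held upright over the cork mat (side crop, cup at about (182,230); mat around it). Lowering gently to contact.

>>> servo_tool --increments '[{"travel": [0, 0, -2], "turn": [0, 0, 0]}, {"travel": [0, 0, -1.5], "turn": [0, 0, 0]}, {"travel": [0, 0, -1], "turn": [0, 0, 0]}, {"travel": [0, 0, -0.5], "turn": [0, 0, 0]}, {"travel": [0, 0, 0], "turn": [0, 0, 0]}]'

```text
time: 10.6
position: [0.3978, 0.2164, 0.1649]
ee_rot: [179.8, 39.8, 60.0]
force: [-0.7, 0.4, -0.8]
opening: 0.0607
```

>>> servo_tool --increments '[{"travel": [0, 0, -1], "turn": [0, 0, 0]}, {"travel": [0, 0, -1], "turn": [0, 0, 0]}, {"travel": [0, 0, 0], "turn": [0, 0, 0]}]'

```text
time: 10.9
position: [0.3984, 0.2167, 0.1638]
ee_rot: [179.8, 39.6, 60.0]
force: [-2.3, -0.5, 5.7]
opening: 0.0608
```

Contact (5.7 N). Letting go.

>>> servo_tool --increments '[{"travel": [0, 0, 0], "turn": [0, 0, 0]}, {"travel": [0, 0, 0], "turn": [0, 0, 0]}, {"travel": [0, 0, 0], "turn": [0, 0, 0]}, {"travel": [0, 0, 0], "turn": [0, 0, 0]}, {"travel": [0, 0, 0], "turn": [0, 0, 0]}]' --grip 1

```text
time: 11.4
position: [0.3977, 0.2164, 0.1628]
ee_rot: [179.8, 39.8, 60.0]
force: [0.9, 0.0, 1.0]
opening: 0.0855
```

>>> servo_tool --increments '[{"travel": [-4, -7, 7], "turn": [0, 0, 0]}, {"travel": [-6, -10, 10], "turn": [0, 0, 0]}, {"travel": [-6, -10, 10], "turn": [0, 0, 0]}, {"travel": [-6, -10, 10], "turn": [0, 0, 0]}, {"travel": [-6, -10, 15], "turn": [0, 0, 0]}, {"travel": [-6, -10, 20], "turn": [0, 0, 0]}, {"travel": [-6, -10, 25], "turn": [0, 0, 0]}, {"travel": [0, 0, 35], "turn": [0, 0, 0]}, {"travel": [0, 0, 35], "turn": [0, 0, 0]}, {"travel": [0, 0, 20], "turn": [0, 0, 0]}]'

```text
time: 12.4
position: [0.358, 0.1493, 0.353]
ee_rot: [179.5, 39.7, 59.8]
force: [0.6, 0.5, 0.2]
opening: 0.0853
```

```bash
python3 - <<'E'
from kin import *
from h import *
R=toolR(0,90)
togo(np.array([.46,.32,.38]),R)
for az in (0,30,60,-30):
  q,e=ik(np.array([.46,.32,.245]),toolR(az,90),[20,5,120,0,50,0]); q2,e2=ik(np.array([.52,-.272,.276]),toolR(az,90),[-40,5,120,0,50,0]);print(az,q.round(0),round(e,3),q2.round(0),round(e2,3))
t=vision.camera("top");cv2.imwrite("pics/top6.png",t); a=vision.camera("side");cv2.imwrite("pics/side6.png",a)
cv2.imwrite("pics/v6.png",np.hstack([cv2.resize(t[190:270,180:260],None,fx=5,fy=5,interpolation=2),cv2.resize(a[200:360,170:330],None,fx=2.5,fy=2.5,interpolation=2)]))
E
```

```text
t 12.4 pos [0.358  0.1493 0.353 ] togo mm [102.  170.7  27. ] rotvec [-0.4538  0.7977 -0.9806] q [ -3.  -28.4 136.3  53.9  57.9   2.3] F [0.6 0.5 0.2]
0 [ 23.  12. 111.  -0.  57. 113.] 0.0 [-39.  13. 106.  -0.  61.  51.] 0.0
30 [ 23.  12. 111.  -0.  57.  83.] 0.0 [-39.  13. 106.  -0.  61.  21.] 0.0
60 [ 23.  12. 111.  -0.  57.  53.] 0.0 [-39.  13. 106.  -0.  61.  -9.] 0.0
-30 [ 23.  12. 111.   0.  57. 143.] 0.0 [-39.  13. 106.  -0.  61.  81.] 0.0
```

View pics/v6.png

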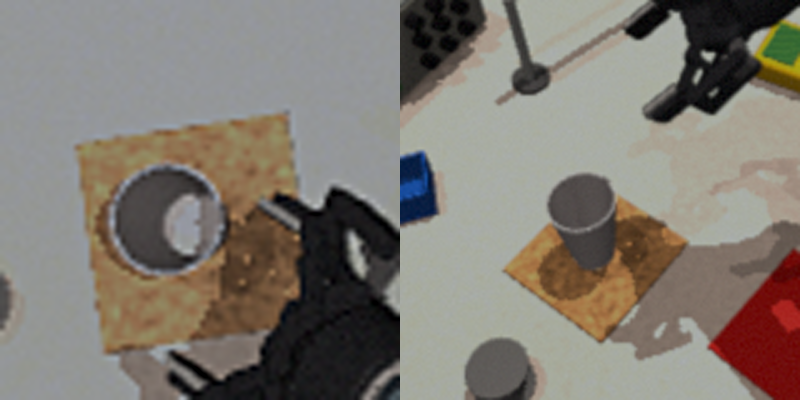

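The cup stands upright on the cork mat, with its rim at crop (167,219), which is top px (213.4,233.8), and side px about (242.8,282).

```bash
python3 - <<'E'
from h import *
print(ray("top",213.4,233.8,.094).round(4),ray("side",242.8,282,.094).round(4))
E
```

```text
[0.4598 0.3149 0.094 ] [0.4524 0.3188 0.094 ]
```

>>> servo_tool --increments '[{"travel": [9.9, 16.7, 1], "turn": [-0.0756, 0.0436, 0]}, {"travel": [9.9, 16.7, 1], "turn": [-0.0756, 0.0436, 0]}, {"travel": [9.9, 16.7, 1], "turn": [-0.0756, 0.0436, 0]}, {"travel": [9.9, 16.7, 1], "turn": [-0.0756, 0.0436, 0]}, {"travel": [9.9, 16.7, 1], "turn": [-0.0756, 0.0436, 0]}, {"travel": [9.9, 16.7, -1], "turn": [-0.0756, 0.0436, 0]}, {"travel": [9.9, 16.7, -1], "turn": [-0.0756, 0.0436, 0]}, {"travel": [9.9, 16.7, -3], "turn": [-0.0756, 0.0436, 0]}, {"travel": [9.9, 16.7, -4], "turn": [-0.0756, 0.0436, 0]}, {"travel": [9.9, 16.7, -4], "turn": [-0.0756, 0.0436, 0]}]'

```text
time: 13.5
position: [0.4566, 0.317, 0.3393]
ee_rot: [-28.1, 89.8, -147.8]
force: [-0.3, -0.2, -0.8]
opening: 0.0854
```

```bash
python3 - <<'E'
from kin import *
from h import *
togo(np.array([.457,.3165,.345]),toolR(60,90))
w,T=wrist("w7")
p=proj("wrist",[.457,.3165,.094],T); print("pred",p)
g=cv2.cvtColor(w,cv2.COLOR_BGR2HSV); m=cv2.inRange(g,(5,70,40),(25,255,255))
cv2.imwrite("pics/w7.png",w)
E
```

```text
t 13.5 pos [0.4566 0.317  0.3393] togo mm [ 0.4 -0.5  5.7] rotvec [ 0.0019 -0.0031 -0.0043] q [ 23.1   5.5 106.1  -0.   68.6  52.9] F [-0.3 -0.2 -0.8]
[0.4566 0.317  0.3393] [[-0.003, -0.002, -1.0], [0.868, -0.496, -0.002]]
pred [323.95146641 215.84350375]
```

View pics/w7.png

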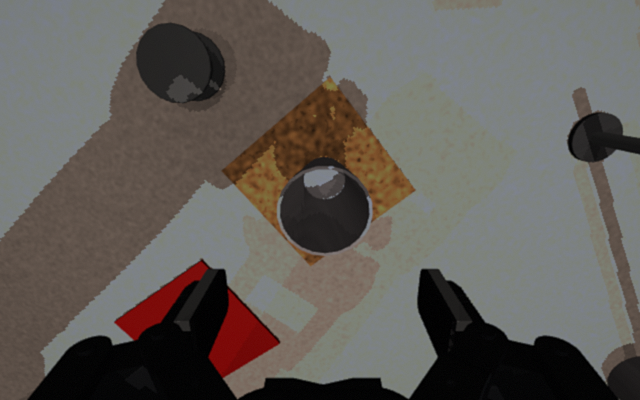

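The rim in the wrist view spans x 278–371 with its centre at about (324,210), against a predicted (324,216). I'll fit an ellipse for the exact offset.

```bash
cat >> h.py <<'E'
def rim(im,u,v,r0,r1,it=3):
    g=cv2.GaussianBlur(cv2.cvtColor(im,cv2.COLOR_BGR2GRAY),(3,3),0).astype(float)
    for _ in range(it):
        pts=[]
        for a in np.radians(np.arange(0,360,4)):
            rr=np.arange(r0,r1,.5); x=(u+rr*np.cos(a)).astype(np.float32); y=(v+rr*np.sin(a)*.95).astype(np.float32)
            pr=cv2.remap(g.astype(np.float32),x[None],y[None],1)[0]; k=pr.argmax(); pts.append((x[k],y[k],pr[k]))
        pts=np.float32(pts); (cx,cy),ax,an=cv2.fitEllipseAMS(pts[:,:2]); 
        d=np.hypot(pts[:,0]-cx,(pts[:,1]-cy)/.95); ok=np.abs(d-np.median(d))<2.5
        (cx,cy),ax,an=cv2.fitEllipseAMS(pts[ok,:2]); u,v=cx,cy; R=np.median(d); r0,r1=R-5,R+5
    return cx,cy,ax,ok.sum()
E
python3 - <<'E'
from h import *
im=cv2.imread("pics/w7.png"); T=np.load("pics/w7.npy")
e=rim(im,324,210,40,52); print(e, ray("wrist",e[0],e[1],.094,T).round(4))
E
```

```text
Traceback (most recent call last):
  File "h.py", line 23, in rim
    pts=np.float32(pts); (cx,cy),ax,an=cv2.fitEllipseAMS(pts[:,:2]);
                                       ~~~~~~~~~~~~~~~~~^^^^^^^^^^^
cv2.error: OpenCV(4.12.0) /io/opencv/modules/imgproc/src/shapedescr.cpp:520: error: (-215:Assertion failed) n >= 0 && (depth == CV_32F || depth == CV_32S) in function 'fitEllipseAMS'
```

```bash
sed -i 's/pts\[:,:2\])/np.ascontiguousarray(pts[:,:2]))/; s/pts\[ok,:2\])/np.ascontiguousarray(pts[ok,:2]))/' h.py; python3 - <<'E'
from h import *
im=cv2.imread("pics/w7.png"); T=np.load("pics/w7.npy")
e=rim(im,324,210,40,52); print(e, ray("wrist",e[0],e[1],.094,T).round(4))
E
```

```text
(324.4375915527344, 210.84176635742188, (87.740478515625, 92.87359619140625), np.int64(50)) [0.4591 0.3195 0.094 ]
```

>>> servo_tool --increments '[{"travel": [1.4, 1.5, -8], "turn": [0, 0, 0]}, {"travel": [0, 0, -12], "turn": [0, 0, 0]}, {"travel": [0, 0, -13], "turn": [0, 0, 0]}, {"travel": [0, 0, -13], "turn": [0, 0, 0]}, {"travel": [0, 0, -13], "turn": [0, 0, 0]}, {"travel": [0, 0, -13], "turn": [0, 0, 0]}, {"travel": [0, 0, -12], "turn": [0, 0, 0]}, {"travel": [0, 0, -8], "turn": [0, 0, 0]}, {"travel": [0, 0, -5], "turn": [0, 0, 0]}, {"travel": [0, 0, 0], "turn": [0, 0, 0]}]'

```text
time: 14.55
position: [0.4581, 0.3178, 0.2442]
ee_rot: [179.6, 89.9, 59.7]
force: [0.4, -0.3, -0.5]
opening: 0.0855
```

>>> servo_tool --increments '[{"travel": [0, 0, 0], "turn": [0, 0, 0]}, {"travel": [0, 0, 0], "turn": [0, 0, 0]}, {"travel": [0, 0, 0], "turn": [0, 0, 0]}, {"travel": [0, 0, 0], "turn": [0, 0, 0]}, {"travel": [0, 0, 0], "turn": [0, 0, 0]}, {"travel": [0, 0, 0], "turn": [0, 0, 0]}]' --grip -1 --newtons 40

```text
time: 15.15
position: [0.4588, 0.3183, 0.2464]
ee_rot: [159.4, 89.6, 39.6]
force: [0.3, 0.7, 6.5]
opening: 0.0639
```

Gripped (63.9 mm). I'm lifting while I refine the holder position from the saved images.

>>> servo_tool --increments '[{"travel": [0, 0, 4], "turn": [0, 0, 0]}, {"travel": [0, 0, 10], "turn": [0, 0, 0]}, {"travel": [0, 0, 20], "turn": [0, 0, 0]}, {"travel": [0, 0, 25], "turn": [0, 0, 0]}, {"travel": [0, 0, 25], "turn": [0, 0, 0]}, {"travel": [0, 0, 25], "turn": [0, 0, 0]}, {"travel": [0, 0, 25], "turn": [0, 0, 0]}, {"travel": [0, 0, 20], "turn": [0, 0, 0]}, {"travel": [0, 0, 12], "turn": [0, 0, 0]}, {"travel": [0, 0, 4], "turn": [0, 0, 0]}]'

```text
time: 16.15
position: [0.4583, 0.3179, 0.4166]
ee_rot: [157.2, 89.7, 37.3]
force: [0.4, 1.2, -0.2]
opening: 0.0638
```

```bash
python3 - <<'E'
from h import *
from kin import togo,toolR
t=cv2.imread("pics/top6.png"); s=cv2.imread("pics/side6.png"); t0=cv2.imread("pics/top0.png")
for im in (t,t0):
    e=rim(im,416,215.4,9,15); print("holder top",np.round(e[:2],1),e[2:],ray("top",e[0],e[1],.098).round(4))
e=rim(t,213.4,233.8,9,14); print("cup top",np.round(e[:2],1),e[2:],ray("top",e[0],e[1],.094).round(4))
togo(np.array([.519,-.272,.415]),toolR(0,90))
E
```

```text
holder top [417.3 214.2] ((23.548734664916992, 27.46105194091797), np.int64(57)) [ 0.5229 -0.2757  0.098 ]
holder top [417.2 214.3] ((23.590373992919922, 27.23431396484375), np.int64(54)) [ 0.5226 -0.2756  0.098 ]
cup top [206.9 233. ] ((27.75516700744629, 30.855125427246094), np.int64(46)) [0.4619 0.3339 0.094 ]
t 16.15 pos [0.4583 0.3179 0.4166] togo mm [  60.7 -589.9   -1.6] rotvec [-7.0000e-04  5.8000e-03 -1.0505e+00] q [2.310e+01 1.100e+00 1.023e+02 1.000e-01 7.630e+01 5.290e+01] F [ 0.4  1.2 -0.2]
```

>>> servo_tool --increments '[{"travel": [-1, -20, 1], "turn": [0, 0, -0.0525]}, {"travel": [-1, -32, 1], "turn": [0, 0, -0.0525]}, {"travel": [-1, -32, 1], "turn": [0, 0, -0.0525]}, {"travel": [-1, -32, 1], "turn": [0, 0, -0.0525]}, {"travel": [-1, -32, 1], "turn": [0, 0, -0.0525]}, {"travel": [-1, -32, 0], "turn": [0, 0, -0.0525]}, {"travel": [-1, -32, 0], "turn": [0, 0, -0.0525]}, {"travel": [-1, -32, 0], "turn": [0, 0, -0.0525]}, {"travel": [-1, -32, 0], "turn": [0, 0, -0.0525]}, {"travel": [-1, -32, 0], "turn": [0, 0, -0.0525]}]'

```text
time: 17.15
position: [0.4476, 0.0087, 0.4188]
ee_rot: [-157.6, 89.9, 52.4]
force: [0.5, -0.3, -0.6]
opening: 0.0636
```

>>> servo_tool --increments '[{"travel": [-1, -32, 0], "turn": [0, 0, -0.0525]}, {"travel": [-1, -32, 0], "turn": [0, 0, -0.0525]}, {"travel": [-1, -32, 0], "turn": [0, 0, -0.0525]}, {"travel": [-1, -32, 0], "turn": [0, 0, -0.0525]}, {"travel": [-1, -32, 0], "turn": [0, 0, -0.0525]}, {"travel": [-1, -32, 0], "turn": [0, 0, -0.0525]}, {"travel": [-1, -32, 0], "turn": [0, 0, -0.0525]}, {"travel": [0, -32, 0], "turn": [0, 0, -0.0525]}, {"travel": [0, -24, 0], "turn": [0, 0, -0.0525]}, {"travel": [0, 0, 0], "turn": [0, 0, -0.0525]}]'

```text
time: 18.15
position: [0.4407, -0.2725, 0.4186]
ee_rot: [-164.8, 89.9, 14.9]
force: [0.6, 0.6, -0.6]
opening: 0.0636
```

```bash
python3 - <<'E'
from h import *
from kin import togo,toolR
togo(np.array([.445,-.272,.42]),toolR(0,90))
w,T=wrist("w8"); print(proj("wrist",[.519,-.272,.098],T),proj("wrist",[.419,-.284,.15],T))
E
```

```text
t 18.15 pos [ 0.4407 -0.2725  0.4186] togo mm [4.3 0.5 1.4] rotvec [-0.0004  0.0013  0.005 ] q [-4.430e+01 -4.600e+00  1.076e+02  1.000e-01  7.690e+01  4.600e+01] F [ 0.6  0.6 -0.6]
[ 0.4407 -0.2725  0.4186] [[0.001, 0.0, -1.0], [-0.005, -1.0, -0.0]]
[322.0957612   95.30846221] [338.13510895 231.78184845]
```

View pics/w8.png

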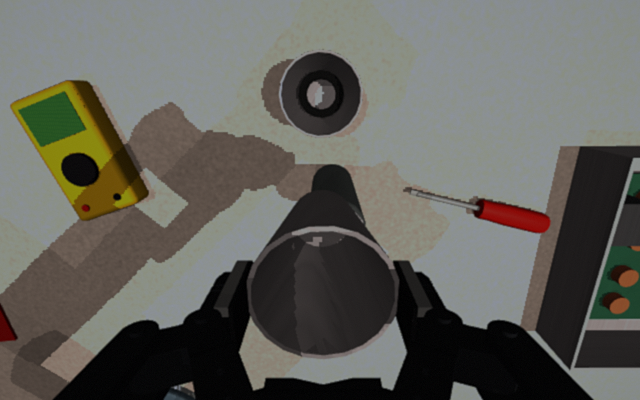

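The wrist view shows the holder rim at x 281–361, y 51–136, centre about (321,93.5), and the held cup's rim at x 249–397, y 226–356, centre about (323,291). I'll cast both through the same camera.

```bash
python3 - <<'E'
from h import *
im=cv2.imread("pics/w8.png"); T=np.load("pics/w8.npy")
g=cv2.cvtColor(im,cv2.COLOR_BGR2GRAY).astype(int)
row=g[94,265:375]; col=g[35:150,321]; print(row.tolist()); print(col.tolist()); 
e=rim(im,321,93.5,36,46); print(e)
for u,v,z in [(e[0],e[1],.098),(321,93.5,.098)]: print("holder",ray("wrist",u,v,z,T).round(4))
e=rim(im,323,291,60,80); print(e)
for u,v in [(e[0],e[1]),(323,291)]: print("cup",ray("wrist",u,v,.4186-.1524,T).round(4))
E
```

```text
[80, 82, 83, 83, 81, 78, 78, 79, 80, 80, 77, 76, 78, 100, 140, 139, 79, 49, 49, 51, 52, 51, 52, 52, 51, 51, 50, 50, 51, 50, 48, 34, 27, 20, 13, 12, 12, 12, 13, 13, 8, 46, 112, 127, 126, 126, 126, 124, 126, 131, 141, 143, 141, 143, 143, 145, 137, 107, 91, 81, 76, 77, 77, 80, 78, 76, 78, 78, 81, 76, 44, 15, 12, 12, 6, 6, 4, 6, 12, 29, 33, 33, 35, 34, 33, 32, 33, 34, 32, 33, 33, 33, 32, 29, 42, 91, 128, 131, 126, 124, 127, 131, 140, 142, 142, 142, 141, 141, 142, 142]
[141, 140, 140, 140, 139, 139, 140, 140, 140, 140, 141, 140, 141, 140, 133, 138, 128, 76, 33, 27, 28, 29, 30, 31, 32, 31, 31, 28, 31, 31, 29, 31, 31, 31, 27, 16, 13, 13, 13, 12, 13, 12, 11, 16, 38, 55, 57, 56, 54, 51, 72, 125, 137, 137, 137, 137, 137, 144, 145, 137, 137, 137, 137, 138, 139, 139, 130, 91, 75, 76, 79, 78, 80, 74, 36, 13, 12, 12, 12, 12, 11, 11, 22, 40, 47, 51, 49, 51, 49, 51, 49, 49, 49, 50, 48, 48, 48, 49, 46, 55, 99, 135, 134, 140, 143, 142, 140, 139, 139, 140, 140, 138, 138, 139, 139]
(325.0684509277344, 95.23797607421875, (91.3692855834961, 94.18775939941406), np.int64(40))
holder [ 0.519  -0.2745  0.098 ]
holder [ 0.5204 -0.2711  0.098 ]
(322.32177734375, 296.2245178222656, (137.2428741455078, 148.75186157226562), np.int64(59))
cup [ 0.4405 -0.2719  0.2662]
cup [ 0.4431 -0.2722  0.2662]
```

Both are in the wrist camera's frame, so the shift is about (+78.5, +1.3) mm. Going above the holder and lowering.

>>> servo_tool --increments '[{"travel": [6, 0.5, 0], "turn": [0, 0, 0.005]}, {"travel": [12, 0.3, 0], "turn": [0, 0, 0]}, {"travel": [14, 0.3, 0], "turn": [0, 0, 0]}, {"travel": [14, 0.2, 0], "turn": [0, 0, 0]}, {"travel": [14, 0, 0], "turn": [0, 0, 0]}, {"travel": [11, 0, 0], "turn": [0, 0, 0]}, {"travel": [5, 0, -5], "turn": [0, 0, 0]}, {"travel": [2.5, 0, -10], "turn": [0, 0, 0]}, {"travel": [0, 0, -15], "turn": [0, 0, 0]}, {"travel": [0, 0, -10], "turn": [0, 0, 0]}]'

```text
time: 19.2
position: [0.5191, -0.2685, 0.3774]
ee_rot: [-127.9, 89.9, 52.4]
force: [0.2, -0.2, -1.0]
opening: 0.0636
```

```bash
python3 - <<'E'
from h import *
from kin import togo,toolR
togo(np.array([.519,-.2712,.2924]),toolR(0,90))
a=vision.camera("side");w,T=wrist("w9")
cv2.imwrite("pics/v9.png",np.hstack([cv2.resize(a[70:200,300:430],(400,400),interpolation=2),cv2.resize(w[:,120:520],(400,400))]))
E
```

```text
t 19.2 pos [ 0.5191 -0.2685  0.3774] togo mm [ -0.1  -2.7 -85. ] rotvec [-0.0011  0.0009 -0.0052] q [-3.850e+01  6.800e+00  1.004e+02  1.000e-01  7.270e+01  5.120e+01] F [ 0.2 -0.2 -1. ]
[ 0.5187 -0.2683  0.3757] [[-0.001, 0.003, -1.0], [0.005, -1.0, -0.003]]
```

View pics/v9.png

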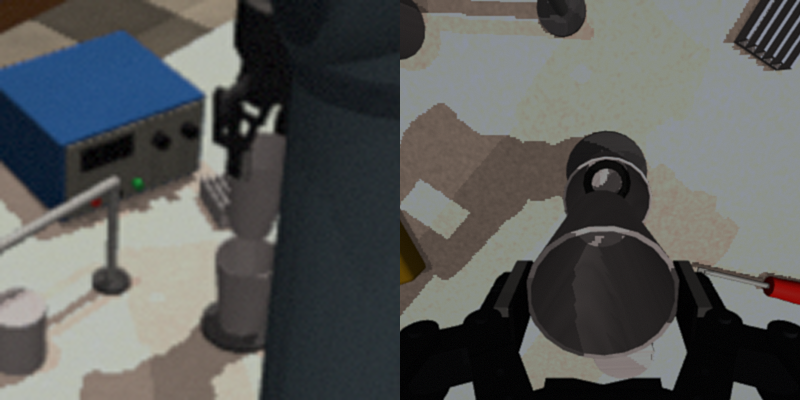

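The wrist crop shows the held cup's rim centred at x≈603 and the ring at about (606,180), so the holder lies roughly 2–3 mm to −y. That agrees with the computed −2.7 mm. The side view shows the cup just above the holder. I've now viewed all 12 pictures, so from here I go on numbers alone.

>>> servo_tool --increments '[{"travel": [0, -1.4, 0], "turn": [0, 0, -0.005]}, {"travel": [0.3, -1.3, -6], "turn": [0, 0, 0]}, {"travel": [0, 0, -12], "turn": [0, 0, 0]}, {"travel": [0, 0, -15], "turn": [0, 0, 0]}, {"travel": [0, 0, -12], "turn": [0, 0, 0]}, {"travel": [0, 0, -6], "turn": [0, 0, 0]}, {"travel": [0, 0, 0], "turn": [0, 0, 0]}]'

```text
time: 20.0
position: [0.5197, -0.2712, 0.3271]
ee_rot: [-127.4, 89.9, 52.6]
force: [0.3, 0.2, 0.2]
opening: 0.0636
```

```bash
python3 - <<'E'
from h import *
from kin import togo,toolR
togo(np.array([.519,-.2712,.2924]),toolR(0,90))
im=cv2.imread("pics/w9.png");T=np.load("pics/w9.npy")
print("ring pred",proj("wrist",[.5205,-.2707,.05],T),"inner bottom"); g=cv2.cvtColor(im,cv2.COLOR_BGR2GRAY)
print(g[178,295:355].tolist(), g[120:230,324].tolist())
E
```

```text
t 20.0 pos [ 0.5197 -0.2712  0.3271] togo mm [ -0.7   0.  -34.7] rotvec [-0.0012  0.0009 -0.0005] q [-3.860e+01  1.030e+01  1.022e+02  1.000e-01  6.750e+01  5.130e+01] F [0.3 0.2 0.2]
ring pred [326.58015416 181.96449275] inner bottom
[25, 25, 26, 27, 27, 29, 27, 28, 24, 11, 8, 6, 6, 4, 4, 5, 8, 52, 108, 123, 120, 122, 121, 116, 117, 135, 140, 137, 138, 140, 140, 128, 76, 49, 49, 51, 53, 53, 52, 52, 53, 53, 53, 53, 56, 49, 24, 8, 10, 10, 12, 4, 3, 2, 10, 27, 31, 29, 29, 28] [139, 140, 142, 142, 142, 142, 142, 141, 143, 140, 114, 50, 39, 47, 47, 48, 47, 47, 49, 49, 50, 48, 48, 47, 49, 50, 44, 30, 23, 22, 25, 29, 29, 30, 29, 29, 73, 137, 131, 69, 16, 6, 12, 12, 13, 15, 12, 8, 53, 122, 139, 139, 138, 140, 139, 138, 139, 140, 140, 139, 137, 133, 122, 73, 47, 50, 51, 53, 54, 51, 38, 30, 31, 29, 30, 30, 31, 31, 30, 31, 31, 30, 30, 32, 30, 30, 33, 30, 31, 32, 31, 32, 31, 31, 30, 29, 31, 30, 30, 30, 31, 32, 30, 31, 28, 37, 88, 132, 139, 140]
```

The ring's outer edges give u≈326.5, matching the prediction (326.6). The base is inside the mouth with no force, so I'm lowering further.

>>> servo_tool --increments '[{"travel": [-0.3, 0, -4], "turn": [0, 0, 0]}, {"travel": [0, 0, -6], "turn": [0, 0, 0]}, {"travel": [0, 0, -6], "turn": [0, 0, 0]}, {"travel": [0, 0, -5], "turn": [0, 0, 0]}, {"travel": [0, 0, -4], "turn": [0, 0, 0]}, {"travel": [0, 0, -2], "turn": [0, 0, 0]}, {"travel": [0, 0, 0], "turn": [0, 0, 0]}]'

```text
time: 20.7
position: [0.5197, -0.2715, 0.3016]
ee_rot: [173.1, 89.8, -6.9]
force: [0.9, 1.3, -0.1]
opening: 0.0638
```

>>> servo_tool --increments '[{"travel": [0, 0, -1.5], "turn": [0, 0, 0]}, {"travel": [0, 0, -1.5], "turn": [0, 0, 0]}, {"travel": [0, 0, -1], "turn": [0, 0, 0]}, {"travel": [0, 0, 0], "turn": [0, 0, 0]}]'

```text
time: 21.1
position: [0.5197, -0.2715, 0.2978]
ee_rot: [169.1, 89.8, -10.8]
force: [-0.4, -0.5, -1.1]
opening: 0.0639
```

>>> servo_tool --increments '[{"travel": [0, 0, -1], "turn": [0, 0, 0]}, {"travel": [0, 0, -1], "turn": [0, 0, 0]}, {"travel": [0, 0, -1], "turn": [0, 0, 0]}, {"travel": [0, 0, 0], "turn": [0, 0, 0]}]'

```text
time: 21.5
position: [0.5197, -0.2715, 0.2948]
ee_rot: [171.0, 89.8, -9.0]
force: [-0.5, 0.0, -0.5]
opening: 0.0635
```

>>> servo_tool --increments '[{"travel": [0, 0, -1], "turn": [0, 0, 0]}, {"travel": [0, 0, -1], "turn": [0, 0, 0]}, {"travel": [0, 0, -1], "turn": [0, 0, 0]}, {"travel": [0, 0, 0], "turn": [0, 0, 0]}]'

```text
time: 21.9
position: [0.5199, -0.2715, 0.2923]
ee_rot: [168.6, 89.8, -11.4]
force: [0.0, 0.5, 2.1]
opening: 0.0638
```

Contact at TCP z ≈ 0.292, as predicted. Pressing another ~12 mm slowly and watching the force.

>>> servo_tool --increments '[{"travel": [0, 0, -1], "turn": [0, 0, 0]}, {"travel": [0, 0, -1], "turn": [0, 0, 0]}, {"travel": [0, 0, -1], "turn": [0, 0, 0]}]'

```text
time: 22.2
position: [0.5199, -0.2715, 0.2894]
ee_rot: [165.9, 89.8, -14.1]
force: [-0.6, 2.1, 4.7]
opening: 0.0636
```

>>> servo_tool --increments '[{"travel": [0, 0, -1], "turn": [0, 0, 0]}, {"travel": [0, 0, -1], "turn": [0, 0, 0]}, {"travel": [0, 0, -1], "turn": [0, 0, 0]}]'

```text
time: 22.5
position: [0.5198, -0.2715, 0.2862]
ee_rot: [166.4, 89.8, -13.6]
force: [0.3, 2.6, 5.7]
opening: 0.0639
```

>>> servo_tool --increments '[{"travel": [0, 0, -1], "turn": [0, 0, 0]}, {"travel": [0, 0, -1], "turn": [0, 0, 0]}, {"travel": [0, 0, -1], "turn": [0, 0, 0]}]'

```text
time: 22.8
position: [0.5199, -0.2715, 0.2833]
ee_rot: [167.0, 89.8, -13.0]
force: [-0.4, 1.5, 5.8]
opening: 0.0635
```

>>> servo_tool --increments '[{"travel": [0, 0, -1], "turn": [0, 0, 0]}, {"travel": [0, 0, -1.3], "turn": [0, 0, 0]}, {"travel": [0, 0, 0], "turn": [0, 0, 0]}]'

```text
time: 23.1
position: [0.5198, -0.2716, 0.2809]
ee_rot: [166.8, 89.8, -13.2]
force: [0.1, 1.2, 5.7]
opening: 0.0641
```

```bash
python3 - <<'E'
from h import *
from kin import togo,toolR
togo(np.array([.519,-.2712,.2804]),toolR(0,90))
im,T=wrist("w10"); 
for z in (.120,.128,.136): print(z,proj("wrist",[.5205,-.2707,z],T))
g=cv2.cvtColor(im,cv2.COLOR_BGR2GRAY); print(g[150:400:1,322].tolist())
E
```

```text
t 23.1 pos [ 0.5198 -0.2716  0.2809] togo mm [-0.8  0.4 -0.5] rotvec [ 0.0009  0.0038 -0.0004] q [-3.870e+01  1.380e+01  1.035e+02  1.000e-01  6.250e+01  5.130e+01] F [0.1 1.2 5.7]
[ 0.5198 -0.2716  0.2809] [[0.004, -0.001, -1.0], [0.0, -1.0, 0.001]]
0.12 [321.16706525 284.32475845]
0.128 [321.11298396 294.64559016]
0.136 [321.05287997 306.11578837]
[59, 17, 41, 47, 47, 46, 46, 47, 48, 47, 46, 48, 48, 47, 47, 47, 47, 47, 47, 48, 45, 46, 48, 43, 28, 22, 24, 28, 31, 29, 29, 29, 31, 29, 28, 30, 29, 30, 30, 29, 30, 29, 29, 28, 30, 29, 29, 28, 24, 62, 128, 141, 121, 66, 31, 28, 30, 29, 31, 31, 30, 30, 31, 31, 29, 30, 31, 30, 30, 31, 30, 29, 31, 29, 28, 39, 89, 131, 139, 139, 133, 97, 60, 49, 51, 54, 67, 71, 70, 70, 67, 55, 51, 51, 52, 53, 50, 41, 37, 37, 36, 36, 37, 37, 36, 37, 38, 38, 39, 38, 38, 39, 39, 40, 42, 44, 46, 45, 47, 44, 44, 44, 42, 44, 44, 43, 44, 43, 41, 42, 41, 42, 42, 42, 42, 44, 43, 44, 43, 44, 43, 45, 44, 45, 43, 43, 43, 43, 42, 44, 43, 44, 43, 44, 43, 43, 44, 44, 45, 43, 45, 44, 44, 44, 46, 44, 45, 45, 45, 45, 46, 45, 45, 45, 45, 46, 44, 47, 46, 46, 45, 46, 44, 45, 45, 44, 44, 44, 43, 44, 43, 42, 43, 42, 43, 43, 43, 43, 41, 42, 41, 41, 41, 38, 45, 79, 106, 114, 106, 58, 23, 20, 22, 19, 21, 22, 21, 21, 19, 22, 21, 21, 21, 22, 22, 21, 21, 23, 22, 23, 21, 22, 21, 20, 9, 5, 4, 3, 5, 3, 3, 3, 5, 2, 3, 5, 3, 4, 2, 5]
```

Before letting go, I check the showing height from the near and far rim edges in this picture.

```bash
python3 - <<'E'
from h import *
from scipy.optimize import fsolve
T=np.load("pics/w10.npy")
print("holder far rim pred",proj("wrist",[.5205+.0339,-.2707,.098],T)[1],"seen ~200.7")
f=lambda p:[proj("wrist",[p[0]+.032,-.271,p[1]],T)[1]-228.3, proj("wrist",[p[0]-.032,-.271,p[1]],T)[1]-358.2]
print("cup x, rim z",fsolve(f,[.52,.128]).round(4))
E
```

```text
holder far rim pred 197.84730348622102 seen ~200.7
cup x, rim z [0.5202 0.13  ]
```

The picture puts the rim at z≈0.130 and the arm pose at about 0.1285, so 30–32 mm shows, centred to about 1 mm. Letting go and rising.

>>> servo_tool --increments '[{"travel": [0, 0, 0], "turn": [0, 0, 0]}, {"travel": [0, 0, 0], "turn": [0, 0, 0]}, {"travel": [0, 0, 0], "turn": [0, 0, 0]}, {"travel": [0, 0, 0], "turn": [0, 0, 0]}, {"travel": [0, 0, 0], "turn": [0, 0, 0]}]' --grip 1

```text
time: 23.65
position: [0.5196, -0.2715, 0.2804]
ee_rot: [169.3, 89.8, -10.7]
force: [0.3, 0.1, 0.1]
opening: 0.0854
```

>>> servo_tool --increments '[{"travel": [0, 0, 5], "turn": [0, 0, 0]}, {"travel": [0, 0, 10], "turn": [0, 0, 0]}, {"travel": [0, 0, 15], "turn": [0, 0, 0]}, {"travel": [0, 0, 20], "turn": [0, 0, 0]}, {"travel": [0, 0, 20], "turn": [0, 0, 0]}, {"travel": [0, 0, 20], "turn": [0, 0, 0]}, {"travel": [0, 0, 20], "turn": [0, 0, 0]}, {"travel": [0, 0, 10], "turn": [0, 0, 0]}, {"travel": [0, 0, 0], "turn": [0, 0, 0]}]'

```text
time: 24.55
position: [0.52, -0.2717, 0.4035]
ee_rot: [152.2, 89.5, -27.8]
force: [0.8, -0.9, -0.1]
opening: 0.0857
```

```bash
python3 - <<'E'
from h import *
from scipy.optimize import least_squares
im,T=wrist("w11"); g=cv2.cvtColor(im,cv2.COLOR_BGR2GRAY)
for h in (.123,.128,.133): print(h,proj("wrist",[.52+.033,-.271,h],T).round(1),proj("wrist",[.52-.033,-.271,h],T).round(1),proj("wrist",[.52,-.271+.033,h],T).round(1),proj("wrist",[.52,-.271-.033,h],T).round(1))
print("col",g[130:300,322].tolist()); v=int(proj("wrist",[.52,-.271,.128],T)[1]); print("row",v,g[v,255:390].tolist())
print("holder rim far",proj("wrist",[.5205+.0339,-.2707,.098],T)[1])
E
```

```text
[ 0.52   -0.2717  0.4035] [[0.007, -0.004, -1.0], [0.0, -1.0, 0.004]]
0.123 [320.7 161.3] [320.8 240.5] [279.1 202.5] [362.5 202.4]
0.128 [320.7 162.6] [320.8 243.1] [278.3 204.5] [363.2 204.5]
0.133 [320.7 164. ] [320.8 245.8] [277.5 206.7] [364.  206.6]
col [127, 118, 59, 32, 40, 41, 41, 42, 41, 42, 42, 41, 42, 41, 41, 43, 41, 38, 28, 24, 23, 25, 24, 20, 52, 116, 113, 56, 24, 24, 25, 23, 36, 79, 121, 121, 95, 110, 116, 117, 117, 116, 119, 119, 121, 121, 117, 117, 120, 119, 119, 119, 117, 117, 115, 115, 116, 110, 77, 63, 62, 62, 62, 63, 63, 46, 34, 35, 33, 32, 31, 33, 32, 34, 34, 37, 39, 37, 38, 36, 37, 37, 36, 36, 37, 37, 36, 36, 37, 37, 38, 38, 37, 37, 37, 38, 38, 38, 38, 38, 39, 39, 39, 39, 38, 40, 37, 38, 36, 34, 43, 85, 109, 87, 38, 15, 18, 20, 17, 19, 18, 20, 18, 18, 18, 19, 19, 18, 19, 19, 19, 18, 19, 19, 20, 18, 19, 19, 18, 19, 19, 18, 18, 20, 20, 18, 19, 20, 19, 18, 19, 19, 18, 19, 19, 19, 19, 17, 20, 19, 18, 20, 19, 21, 21, 21, 19, 19, 21, 19]
row 204 [123, 124, 124, 124, 124, 125, 124, 122, 121, 120, 122, 122, 124, 123, 123, 123, 121, 119, 119, 119, 118, 120, 119, 100, 72, 61, 42, 26, 25, 25, 26, 25, 26, 25, 26, 27, 27, 27, 27, 32, 45, 49, 50, 47, 47, 46, 44, 44, 45, 44, 45, 45, 45, 43, 43, 43, 42, 42, 42, 42, 41, 39, 40, 40, 39, 40, 37, 34, 33, 32, 32, 33, 31, 31, 31, 31, 31, 30, 32, 31, 31, 32, 30, 32, 29, 30, 29, 29, 30, 29, 30, 29, 29, 29, 27, 28, 28, 27, 27, 28, 27, 27, 26, 22, 35, 80, 117, 122, 122, 118, 117, 118, 119, 120, 120, 119, 117, 115, 114, 114, 114, 114, 113, 113, 115, 114, 115, 114, 114, 119, 122, 121, 120, 118, 118]
holder rim far 153.5289502419672
```

After release, the cup rim's far and near edges (v≈163 and 243.5) match a rim height of 0.128–0.129, about 30 mm showing, centred and upright. The gripper is clear, so I'm handing in.

```bash
python3 -c "
from cell import job_done; print(job_done())"
```

```text
the job is handed in; nothing more can be done
None
```

The cup is nested in the receiving cup with about 30 mm showing, and the job was handed in at about 24.6 s of the 58 s. No verdict was reported.

**What I did:** I took the cup from under the rail with the tool tilted 40° and turned 20° to the side. I stood it on the cork mat, let go, and took it again from above. I then lowered it into the holder, met the ring at the predicted height, pressed about 12 mm with under 6 N, let go and rose clear.

**Last checks:**
- **Height:** the rim edges seen after release match a rim height of about 0.128 m, so 30 mm showing. Just before letting go, the picture gave 32 mm and the arm pose 30.5 mm.
- **Centring:** the cup sits within about 1–2 mm of the holder's centre.
- **Gripper:** it is about 120 mm above the release pose, with no contact force.

**What went wrong or disagreed:**
- **First approach:** the straight-ahead 45° approach failed because joint 5 hit its limit. The fingers shut empty at the cup's mouth with about 33 N on the wrist. The cup stayed upright, and later views showed it in place.
- **Camera agreement:** the cameras differed by 5–9 mm on the cup. The wrist camera saw the holder's far rim 2–3 pixels from where I predicted it.
- **Bystanders:** I did not measure them separately at the end. I noticed no contact with any of them.

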